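Make up two gearbox kits

ROBOT

A 6-joint arm with a two-finger parallel gripper is mounted at the origin on the work surface. World frame = base frame: x ahead of the robot, y to its left, z up, the work surface at z = 0. Lengths are in mm, angles in degrees, forces in N, time in s.
With the tool pointing down it reaches from about 300 to 875 mm from the base axis. Payload 6.4 kg.
Tool frame: the origin (TCP) lies midway between the tips of the shut fingers; the grasp point (between the pads) lies bot.hold_point_z behind it (bot.hold_point_z is the distance from the TCP to the grasp point, in mm); z points along the fingers, y is the line along which they close (so a half turn about z gives the same grasp; the last joint's range is limited). The gripper opens to 85 mm and grips with 20 to 120 N. Pads are 22 mm wide; open, the fingers measure 114 mm over their backs; the gripper's body (76 mm by 85 mm) begins 54 mm behind the grasp point. The pads swing forward as they close: fully open they stand 13 mm farther back than shut.
Start: joints at [58.138, 10.359, 92.074, -0, 77.567, -11.82], TCP at [197.047, 540.198, 231.288] pointing down, gripper open.
Joint ranges: [-171.53, 171.53], [-51.25, 118.39], [17.06, 147.69], [-65.23, 245.23], [0, 150.52], [-178.68, 178.68]. Speed limits (degrees/s): [147.25, 147.25, 172.46, 180, 180, 180].

INTERFACE

Orientations are given as a 3x3 rotation matrix whose columns are the frame's x, y, z axes.
In Python, from rig import bot, solver, optics, hand_in, telemetry gives the robot as it stands. Calls block until the motion is done:
- bot.move_ptp(position, orientation): joint-space move of the TCP to a pose.
- bot.move_l(position, vel=150, rotation=None): straight line of the TCP; rotation=None keeps the orientation; vel is the mean speed in mm/s.
- bot.goto_joints(angles): joint-space move.
- bot.move_gripper(opening, effort=None): finger opening in mm; effort is the grip in N (None keeps the last); returns when the fingers have stopped.
- bot.sleep(seconds).
- solver.ik(position, orientation): joint angles nearest the present ones, or None.
- optics.camera(name): name is "scene" or "top" or "wrist"; returns the picture (420x560x3 uint8, red, green, blue); there is no depth.
- optics.camera_params(name): a dict with "intrinsics" (3x3 intrinsics, pixels), "distortion" ([k1, k2, p1, p2, k3] as OpenCV has them; the pictures are not rectified), "world_from_camera" (4x4, takes a point from camera to world coordinates). Camera axes: x right, y up, looking along -z (the intrinsics and any distortion apply to the point x, -y, -z); pixel columns grow to the right and rows downward; lengths in mm; the calibration is good to about 2 mm. A picture is of the moment at which its call begins: read the wrist's pose just before it. camera_params takes no time and is no camera call; for the wrist camera it gives the pose at the moment of the call.
A pose or a line that the arm cannot do raises bot.MotionError and nothing moves.
- hand_in(): hands the job in; it is judged then, once.
Trained networks look in the newest picture that a camera, given by its name, has taken for a name from the list of things; names that differ only in an ending like _2 or _b are one class to them, and where a whole thing is asked for, a point or a joint stands for the part that bears it (a point fixed in the world has none). Each returns a list of dicts, best first, with "score" (0 to 1); they miss things now and then, are a little off and sometimes report something else, mostly with a low value. They report only what shows in the picture. A call takes as long as a camera call. They do not tell look-alikes from the thing itself.
- optics.recognise(camera, query): "rect" ([centre column, centre row, width, height] in pixels, round what is visible of it).
- optics.pinpoint(camera, query): "uv" ([column, row] in pixels: a listed point, or the origin of a listed thing).
Readings, each from a call of its own:
- telemetry.current_t(): time.
- telemetry.current_joints(): joint angles.
- telemetry.current_qvel(): joint speeds.
- telemetry.current_joint_torque(): joint torques, N m.
- telemetry.current_position(): TCP position.
- telemetry.current_tcp_rot(): TCP orientation.
- telemetry.current_contact_force(): force on the tool from outside, world axes, zero at the start.
- telemetry.current_moment(): the same for the moment, N m.
- telemetry.current_width(): finger opening in mm.
- telemetry.current_gripper_force(): force on a finger pad.
Only numpy, scipy, OpenCV 4.12 (cv2) and the standard library are available. Lean on these libraries where they do the work, as an engineer would, in place of code of your own. Each camera call takes 0.05 s, during which the arm holds its last target. There are 200 camera calls.

TASK

Make up the two gearbox kits, setting each part down rather than dropping it. Blue tray: stand the brass worm wheel upright in the square nest and lay the steel bearing flat over the post; orange tray: stand the plain steel pinion shaft upright in the nest, and lay the copper bush flat over the post with the black seal flat on top of it, over the same post. Let go of everything and leave the housing, the mallet and the bin of bolts where they are.

Things in the scene. Friction and masses are not known exactly. Their poses are not given: they have to be found in the camera images.
- worm_wheel: Brass worm wheel on a steel hub, standing upright: foot 40 mm across and 12 mm high, hub 34 mm across up to the top at 84 mm, toothed brass wheel 67 mm across from 26 to 40 mm height. Take it by the hub above the wheel (42 to 84 mm). About 0.55 kg. Origin: centre of the underside of the foot, z up along its axis.
- pinion_shaft: All-steel pinion shaft, no brass, standing upright: foot 40 mm across and 12 mm high, shaft 28 mm across up to the top at 84 mm, dark toothed pinion 45 mm across from 24 to 42 mm height. Take it by the shaft above the pinion (43 to 84 mm). About 0.4 kg. Origin: centre of the underside of the foot, z up along its axis.
- bearing: Steel bearing ring with a black seal circle on its top face: outside 52 mm, bore 30 mm, 15 mm high, about 0.13 kg. Lies flat, free to be taken from above across its outside. Origin: centre of its underside, z up along its axis.
- bush: Copper-coloured bush ring: outside 46 mm, bore 30 mm, 16 mm high, about 0.12 kg. Lies flat, free to be taken from above across its outside. Origin: centre of its underside, z up along its axis.
- seal: Black oil seal ring, rigid: outside 47 mm, bore 30 mm, 12 mm high, about 0.04 kg. On the bush, over the post, its underside is 24 mm above the bench. Lies flat, free to be taken from above across its outside. Origin: centre of its underside, z up along its axis.
- tray_blue: Blue kit tray, 210 x 110 x 8 mm plate, fixed, level, any yaw; origin: centre of underside, x along its length, z up. At x = -55 mm, y = 0: upright white post, 14 mm thick, top 44 mm above the bench. At x = +55 mm, y = 0: square nest, a white rim 58 mm inside, 70 mm outside, sides parallel to the tray, rim top 16 mm and floor (the plate) 8 mm above the bench.
- tray_orange: Orange kit tray, 210 x 110 x 8 mm plate, fixed, level, any yaw; origin: centre of underside, x along its length, z up. At x = -55 mm, y = 0: upright white post, 14 mm thick, top 44 mm above the bench. At x = +55 mm, y = 0: square nest, a white rim 58 mm inside, 70 mm outside, sides parallel to the tray, rim top 16 mm and floor (the plate) 8 mm above the bench.
- housing: Bystander, leave alone: grey cast gearbox housing, 90 x 100 x 75 mm high, about 1.2 kg. Origin: centre of its underside.
- mallet: Bystander, leave alone: wooden mallet lying down, head 55 x 80 x 55 mm high, handle 25 mm thick pointing along its +x and ending 190 mm from the origin. Origin: underside of the head's centre.
- bolt_bin: Bystander, leave alone: open blue bin of bolts, 120 x 160 x 55 mm high. Origin: centre of its underside.
Not all that is in view belongs to the job. Leave any green or red look-alike of the pinion_shaft alone. Several things have the shape of the seal; the one meant has the colours described above.

How it is judged:
By the outcome, as a careful person would: the job done as asked, in the order asked, and still so for the second after the job is handed in, with the robot touching nothing.
It also fails if it takes over 134 s, if anything falls off the work surface, if the arm or the gripper's body presses on something with over 40 N, if the wrist force passes 120 N, or if a joint passes its speed limit or range.

## Working session

There is one attempt and no reset: what is moved stays moved. The work goes in short steps, each a Python script; the robot and the scene stay as the last script left them, time stands still between calls to the robot, and variables do not carry over. Pictures are saved under pics/ and viewed, at most 14 in all, crops included, and the job is handed in when it is done.

```bash
ls; mkdir -p pics
python3 - <<'E'
from rig import bot, solver, optics, hand_in, telemetry
import cv2, numpy as np
for c in ["top","scene"]:
    im=optics.camera(c); cv2.imwrite(f"pics/{c}0.png",im[:,:,::-1])
    p=optics.camera_params(c); print(c,np.round(p["intrinsics"],1).tolist(),p["distortion"],np.round(p["world_from_camera"],3).tolist())
    for q in ["worm_wheel","pinion_shaft","bearing","bush","seal","tray_blue","tray_orange","housing","mallet","bolt_bin"]:
        print(q,[(np.round(d["uv"]).tolist(),round(d["score"],2)) for d in optics.pinpoint(c,q)])
print(bot.hold_point_z, telemetry.current_t(), optics.camera_params("wrist"), telemetry.current_tcp_rot())
E
```

```text
pics
top [[491.7, 0.0, 280.8], [0.0, 491.7, 205.0], [0.0, 0.0, 1.0]] [0.01738762 0.         0.         0.         0.        ] [[0.025, 0.982, -0.185, 391.101], [-1.0, 0.025, 0.001, 3.212], [0.006, 0.185, 0.983, 1026.822], [0.0, 0.0, 0.0, 1.0]]
worm_wheel [([284.0, 220.0], 0.9)]
pinion_shaft [([349.0, 305.0], 0.74), ([323.0, 271.0], 0.56), ([282.0, 272.0], 0.55), ([415.0, 244.0], 0.27)]
bearing [([319.0, 185.0], 0.64), ([324.0, 268.0], 0.48)]
bush [([248.0, 181.0], 0.49)]
seal [([193.0, 273.0], 0.55), ([237.0, 269.0], 0.48)]
tray_blue [([417.0, 242.0], 0.86)]
tray_orange [([248.0, 179.0], 0.67), ([124.0, 238.0], 0.58)]
housing [([166.0, 126.0], 0.66)]
mallet [([322.0, 118.0], 0.96)]
bolt_bin [([404.0, 131.0], 0.63)]
scene [[544.4, 0.0, 278.0], [0.0, 544.4, 205.9], [0.0, 0.0, 1.0]] [-0.05050917  0.          0.          0.          0.        ] [[0.873, -0.396, 0.284, 921.93], [0.487, 0.726, -0.485, -578.661], [-0.014, 0.562, 0.827, 1044.848], [0.0, 0.0, 0.0, 1.0]]
worm_wheel [([262.0, 215.0], 0.7)]
pinion_shaft [([208.0, 226.0], 0.71), ([227.0, 200.0], 0.67), ([171.0, 229.0], 0.59)]
bea
[... 406 characters left out ...]
  0.        , 314.53491482, 208.1273075 ],
       [  0.        ,   0.        ,   1.        ]]), 'distortion': array([-0.05932867,  0.        ,  0.        ,  0.        ,  0.        ]), 'world_from_camera': array([[ 3.42329413e-01, -8.94699187e-01, -2.86921484e-01,
         1.24176023e+02],
       [ 9.39579995e-01,  3.25950507e-01,  1.04621704e-01,
         5.67527578e+02],
       [-8.27500974e-05, -3.05400773e-01,  9.52223903e-01,
         3.72730798e+02],
       [ 0.00000000e+00,  0.00000000e+00,  0.00000000e+00,
         1.00000000e+00]])} [[-9.39430774e-01  3.42738705e-01 -2.18016406e-05]
 [ 3.42738705e-01  9.39430774e-01 -7.04625823e-06]
 [ 1.80661067e-05 -1.40917379e-05 -1.00000000e+00]]
```

```bash
python3 -c "
import cv2
a=cv2.imread('pics/top0.png')[80:350,70:490]; cv2.imwrite('pics/top0c.png',cv2.resize(a,(800,514),interpolation=cv2.INTER_CUBIC))"
```

```text
(no output)
```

View pics/top0c.png

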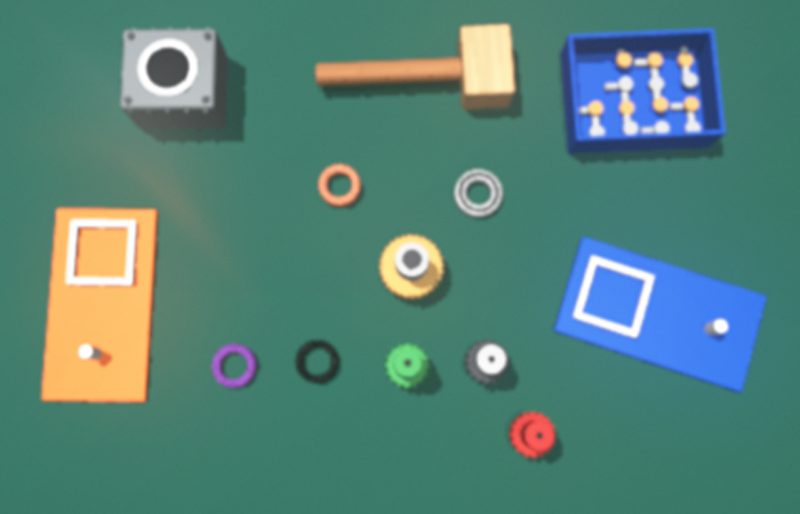

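View pics/scene0.png

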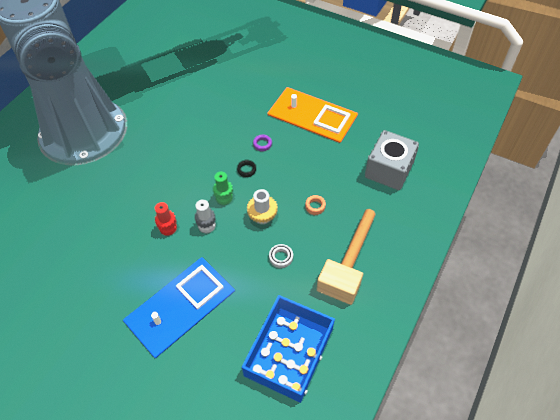

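The scene shows three shaft-shaped things, in top-camera pixels: green (283,272), red (349,305) and steel/dark (326,269). The steel/dark one has no colour, so it fits "plain steel pinion shaft". Two rings have the seal's shape: purple (193,273) and black (237,270), and black is the one meant. The enlarged crop I just viewed confirms both choices.

```bash
cat > h.py <<'E'
from rig import bot, solver, optics, hand_in, telemetry
import cv2, numpy as np
def ray(P,uv,z):
    n=cv2.undistortPoints(np.array([[uv]],float),P["intrinsics"],P["distortion"])[0,0]
    T=P["world_from_camera"]; d=T[:3,:3]@np.array([n[0],-n[1],-1]); o=T[:3,3]
    return (o+d*(z-o[2])/d[2])[:2]
def proj(P,X):
    T=P["world_from_camera"]; c=T[:3,:3].T@(np.asarray(X,float)-T[:3,3]); c=c*[1,-1,-1]
    return cv2.projectPoints(c.reshape(1,1,3),np.zeros(3),np.zeros(3),P["intrinsics"],P["distortion"])[0][0,0]
RNG={"orange":((8,170,150),(20,255,255)),"blue":((105,150,110),(125,255,255)),"copper":((3,80,110),(13,255,255)),
 "brass":((15,80,120),(32,255,255)),"steel":((0,0,120),(179,55,255)),"black":((0,0,0),(179,255,50))}
def blob(im,col,uv,r):
    """largest contour of a colour within r pixels of uv"""
    m=cv2.inRange(cv2.cvtColor(im,cv2.COLOR_RGB2HSV),*RNG[col])
    w=np.zeros_like(m); cv2.circle(w,tuple(int(v) for v in uv),r,255,-1)
    cs,_=cv2.findContours(m&w,cv2.RETR_EXTERNAL,cv2.CHAIN_APPROX_NONE)
    return max(cs,key=cv2.contourArea) if cs else None
E
python3 - <<'E'
from h import *
S={"top":{"tray_orange":(124,238),"tray_blue":(417,242),"worm":(286,220),"bearing":(321,181),"bush":(248,177),"seal":(237,270),"pinion":(327,268)},
"scene":{"tray_orange":(312,115),"tray_blue":(181,306),"worm":(262,208),"bearing":(281,256),"bush":(316,205),"seal":(247,168),"pinion":(204,206)}}
C={"tray_orange":("orange",75,8),"tray_blue":("blue",70,8),"worm":("brass",25,36),"bearing":("steel",20,12),"bush":("copper",18,12),"seal":("black",17,9),"pinion":("steel",12,84)}
for c in S:
    im=cv2.imread(f"pics/{c}0.png")[:,:,::-1].copy(); P=optics.camera_params(c)
    for n,uv in S[c].items():
        col,r,z=C[n]; k=blob(im,col,uv,r)
        if k is None: print(c,n,"none"); continue
        if "tray" in n:
            W=np.array([ray(P,p[0].astype(float),z) for p in k],np.float32)
            print(c,n,cv2.minAreaRect(W))
        else:
            (e,ax,_)=cv2.fitEllipse(cv2.convexHull(k)); print(c,n,np.round(e,1),np.round(ax,1),np.round(ray(P,e,z),1))
E
```

```text
top tray_orange ((442.1623840332031, 318.2267150878906), (8.72081184387207, 12.614019393920898), 60.138145446777344)
top tray_blue ((507.44976806640625, -281.51373291015625), (211.1161651611328, 111.40567016601562), 72.92826080322266)
top worm [285.5 219.7] [33.3 33.4] [547.2  -8.5]
top bearing [320.6 180.9] [25.6 25.8] [636.1 -81.3]
top bush [247.9 177. ] [21.8 22. ] [640.6  73.2]
top seal [231.9 272.6] [ 8. 12.] [438.9  98.7]
top pinion [327.4 268.1] [17.1 17.4] [448.5 -89.9]
scene tray_orange ((502.5666198730469, 325.6730651855469), (209.98556518554688, 109.7267074584961), 1.2572686672210693)
scene tray_blue ((507.1177978515625, -282.9315490722656), (210.454345703125, 111.63761901855469), 73.0516357421875)
scene worm [261.6 208.3] [27.3 30.3] [546.8  -9.9]
scene bearing [280.7 255.3] [23.3 24.2] [635.5 -82.6]
scene bush [315.  204.1] [19.8 20.4] [639.8  72.4]
scene seal [246.2 168.4] [15.8 18.2] [445.6  88. ]
scene pinion [203.8 208.8] [16.9 19.7] [456.9 -97.1]
```

Run:
```python
from h import *
RNG["orange"]=((5,110,120),(22,255,255)); RNG["black"]=((0,0,0),(179,255,65))
for c,t,s,p in [("top",(124,238),(237,270),(327,268)),("scene",(312,115),(247,168),(204,206))]:
    im=cv2.imread(f"pics/{c}0.png")[:,:,::-1].copy(); P=optics.camera_params(c)
    k=blob(im,"orange",t,75); W=np.array([ray(P,q[0].astype(float),8) for q in k],np.float32); r=cv2.minAreaRect(W); print(c,r,cv2.boxPoints(r).round(1).tolist())
    k=blob(im,"black",s,17)
    if k is not None: e,ax,_=cv2.fitEllipse(cv2.convexHull(k)); print("seal",e,ax,ray(P,e,9))
    # predicted post tops / nest centres / pinion top for a check
    for n,X in {"post_o":(447.5,324.5,44),"post_b":(491.2,-334.8,44),"pin":(448.5,-89.9,84),"seal":(445.6,88,9)}.items(): print(n,proj(P,X).round(1))
```

```text
top ((502.68780517578125, 328.57208251953125), (212.37330627441406, 112.79576873779297), 0.9232007265090942) [[395.6000061035156, 383.29998779296875], [397.3999938964844, 270.5], [609.7999877929688, 273.8999938964844], [608.0, 386.70001220703125]]
seal (236.48333740234375, 269.8748474121094) (20.712854385375977, 21.42869758605957) [444.68830926  89.48578442]
post_o [116.4 264.6]
post_b [448.2 251. ]
pin [327.4 268.1]
seal [237.2 269.4]
scene ((501.9967956542969, 326.8937683105469), (211.88040161132812, 116.6300277709961), 0.9702420830726624) [[395.1000061035156, 383.3999938964844], [397.1000061035156, 266.79998779296875], [608.9000244140625, 270.3999938964844], [606.9000244140625, 387.0]]
seal (246.10108947753906, 168.47210693359375) (16.501373291015625, 18.291765213012695) [445.53312073  87.79094832]
post_o [293.3  96.8]
post_b [154.5 314.8]
pin [202.4 204.8]
seal [246.2 168.4]
```

```bash
cat >> h.py <<'E'
def down(a=90):
    c,s=np.cos(np.radians(a)),np.sin(np.radians(a)); return np.array([[-s,c,0],[c,s,0],[0,0,-1.]])
def over(xy,z=200):
    ang=min((a for a in (90,-90) if solver.ik([*xy,z],down(a)) is not None),key=lambda a:abs(solver.ik([*xy,z],down(a))[5]))
    bot.move_ptp([*xy,z],down(ang))
def pick(xy,z,opening,effort):
    """z: TCP height for the grasp"""
    bot.move_gripper(opening); over(xy); bot.move_l([*xy,z+15],200); bot.move_l([*xy,z],50)
    print("down F",np.round(telemetry.current_contact_force(),1))
    bot.move_gripper(0,effort); w=telemetry.current_width()
    bot.move_l([*xy,z+8],50); bot.move_l([*xy,200],200)
    print("width",w,telemetry.current_width(),"pad",telemetry.current_gripper_force(),"t",telemetry.current_t())
    return w
def place(xy,z,opening):
    over(xy); bot.move_l([*xy,z+25],180); bot.move_l([*xy,z+3],60); bot.sleep(.15)
    f0=telemetry.current_contact_force()[2]
    for d in np.arange(2,-2.1,-.5):
        bot.move_l([*xy,z+d],20); bot.sleep(.05); f=telemetry.current_contact_force()[2]-f0
        if f>2.5: break
    print("set at dz",d,"F",round(f,1))
    bot.move_gripper(opening); bot.sleep(.2); bot.move_l([*xy,z+20],60); bot.move_l([*xy,200],200)
    print("t",telemetry.current_t())
E
python3 - <<'E'
from h import *
w=pick((547,-9),47,62,50)
if abs(w-34)<4:
    place((523.4,-229.6),55,60)
    over((500,-100),300)
    cv2.imwrite("pics/top1.png",cv2.resize(optics.camera("top")[150:330,200:480,::-1],None,fx=2.5,fy=2.5))
E
```

```text
down F [-0.1  0.1  0.6]
width 32.304794316045346 32.342918599416265 pad 50.2506297826767 t 6.6333
set at dz 0.0 F 7.8
t 12.35
```

View pics/top1.png

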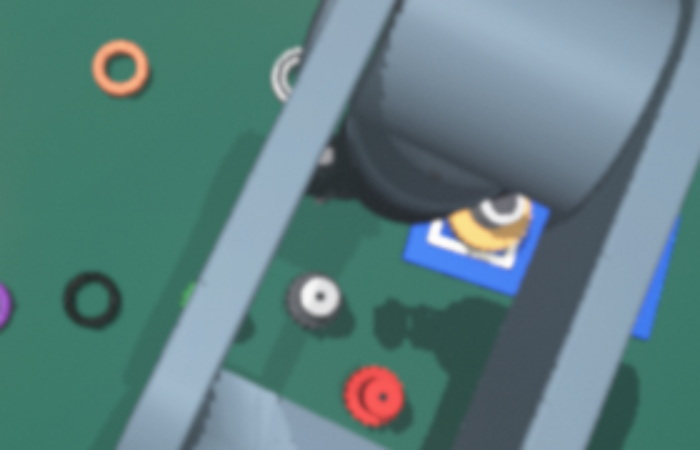

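The worm wheel stands in the blue nest (crop 490,220), partly hidden by the arm. The bearing is next.

Run:
```python
from h import *
w=pick((635.8,-82),1,66,35)
if abs(w-52)<4:
    place((491.2,-334.8),9,64)
    over((500,250),300)
    cv2.imwrite("pics/top2.png",cv2.resize(optics.camera("top")[150:330,200:480,::-1],None,fx=2.5,fy=2.5))
```

```text
down F [ 0.2 -0.3  0.1]
width 50.64791819826451 50.45557679075573 pad 36.58411622978747 t 17.275
set at dz 0.0 F 5.6
t 23.6083
```

View pics/top2.png

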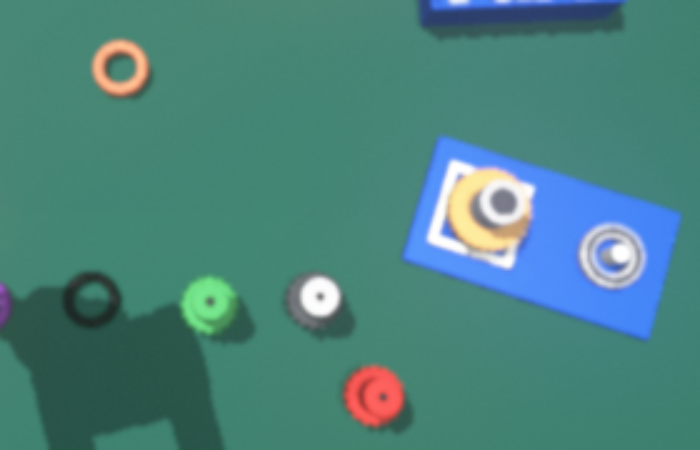

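The blue kit is done: the wheel stands in the nest (490,208) and the bearing lies over the post (612,256). The plain steel pinion shaft is at (318,298) in this enlarged view, between green (210,303) and red (373,397). Now the orange kit.

Run:
```python
from h import *
w=pick((448.5,-90.5),47,54,50)
assert abs(w-28)<4
place((557.4,328.5),55,54)
w=pick((640.2,72.8),1,62,35)
assert abs(w-46)<4
place((447.4,326.5),9,60)
over((450,-50),300)
cv2.imwrite("pics/top3.png",cv2.resize(optics.camera("top")[150:330,50:330,::-1],None,fx=2.5,fy=2.5))
```

```text
down F [-0.   0.2 -0.1]
width 26.07430698796319 26.154633489840116 pad 49.36016321182251 t 30.9667
set at dz 0.0 F 2.8
t 37.8
down F [ 0.1 -0.3  0.9]
width 45.103674572150055 44.74311131886751 pad 35.88682886213064 t 43.6
set at dz 0.0 F 6.6
t 51.1
```

View pics/top3.png

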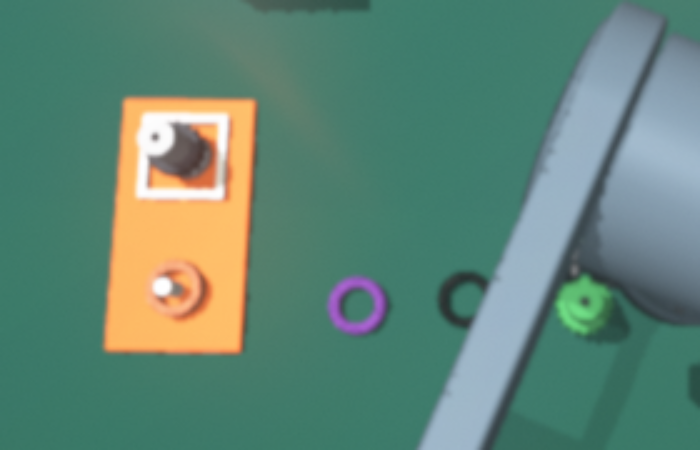

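The pinion is in the orange nest (180,150) and the bush is over the post (177,290). The black seal is still at (467,300). I'll check the pinion's tilt numerically while picking up the seal.

Run:
```python
from h import *
P=optics.camera_params("top")
print("expected pinion top crop px",(proj(P,(557.4,328.5,92))-[50,150])*2.5)
w=pick((445.2,88.6),0,62,30)
assert abs(w-47)<4
place((447.4,326.5),24,60)
over((450,-50),300)
A=optics.camera("top")[150:330,50:330,::-1]; bot.goto_joints([0,-20,90,0,90,0]) if 0 else None
cv2.imwrite("pics/top4.png",cv2.resize(A,None,fx=2.5,fy=2.5))
cv2.imwrite("pics/scene4.png",cv2.resize(optics.camera("scene")[70:170,240:380,::-1],None,fx=5,fy=5))
```

```text
expected pinion top crop px [153.0670672  138.88208386]
down F [1.  0.5 0.1]
width 45.618754347738864 45.30540898163607 pad 30.745574980974197 t 57.35
set at dz 0.0 F 6.2
t 64.6833
```

View pics/top4.png

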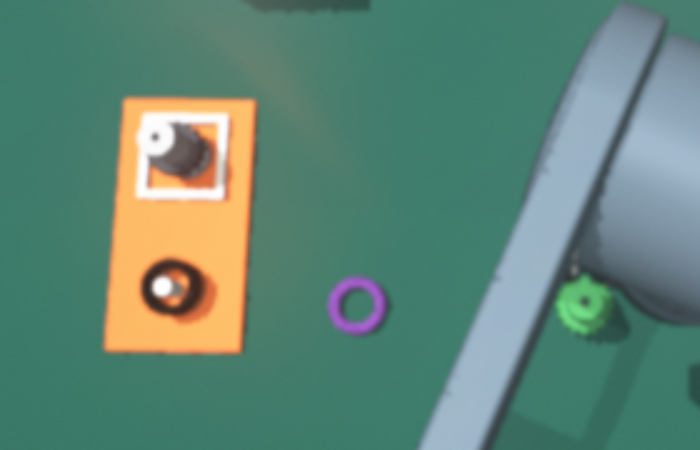

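View pics/scene4.png

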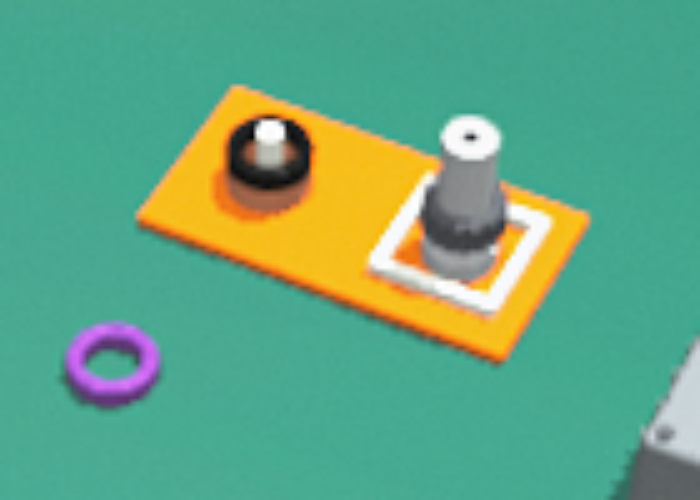

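The pinion stands upright in the nest (465,240), and the seal lies flat on the bush over the post (268,155). The robot is clear of everything, so I'm handing in.

```bash
python3 -c "
from rig import hand_in
print(hand_in())"
```

```text
the job is handed in; nothing more can be done
None
```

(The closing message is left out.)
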